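# Release and push back the filter cover of the sealing station's air filter box

## Task

The intake filter has to be inspected: press the orange snap tab fully in so that it releases the blue cover, then push the cover along its guides onto the parking ledge, until the filter underneath is completely uncovered. Only press and push with the fingertips: never lift or tip the cover, and leave the things standing round the box where they are. At the end let go of everything, with the cover lying flat on the ledge.

Things in the scene. Friction and masses are not known exactly. Their poses are not given: they have to be found in the camera images.
- filter_box: Grey air filter box, fixed, 260 x 116 x 57 mm high (x -66 to +194 mm). Origin on the table under the centre of the seat, a 90 x 90 mm opening with the filter; z up, +x from the seat to the parking ledge, the way the cover goes. Runners 49 mm above the table carry the cover; ledge deck 45 mm; guides, back wall and end stop 57 mm. Cover travel: 130 mm to the stop; filter uncovered from 103 mm
- tab_top (a point): Centre of the top face of the orange snap tab, 44 mm (box x) by 32 mm (box y), in the ledge just in front of the cover (2 mm gap), 82 mm from the box origin along box +x, on the centre line. Top 55 mm above the table when out, 45 mm (flush with the ledge deck) when fully in; the cover's top face beside it is at 57 mm
- snap_tab (a joint): Travel of the tab straight down, in m: 0 = out (blocks the cover), 0.010 = fully in (the cover passes over it with 4 mm to spare). It moves against about 4 N, stays where it is left and does not spring back
- filter_cover: Loose blue cover, about 0.2 kg: plate 116 (x) x 100 (y) x 8 mm, origin at the centre of its underside, 49 mm above the table. At the start it lies over the box origin, axes parallel to the box's; 2 mm of play to each side guide. Along its rear (-x) edge stands a rib, 12 mm thick, 74 mm wide, from x = -56 to -44 mm, top 85 mm above the table
- rib_back (a point): Centre of the rear face of the cover's rib, the face to push on, 71 mm above the table; the face looks to -x of the cover and is 74 mm wide; it is clear from 57 to 85 mm above the table
- date_stamp: Date stamp, black and grey, 30 x 42 x 88 mm, upright beside the box; origin under its centre; leave it alone
- tape_roll: Roll of brown tape, 101 mm across, 48 mm high, beside the ledge; origin under its centre; leave it alone
- calib_weight: Brass weight, 29 mm across, 48 mm high, beside the ledge; origin under its centre; leave it alone
- thermometer: White probe thermometer, 30 x 169 x 18 mm, lying along the box; origin under its centre, long axis its y; leave it alone
Things that resemble listed ones, but are neither listed nor needed, are in the scene too. There is more than one size of the filter_cover; the one meant has the size given above.

How it is judged:
By the outcome, as a careful person would: the job done as asked, in the order asked, and still so for the second after the job is handed in, with the robot touching nothing.
It also fails if it takes over 42 s, if anything falls off the work surface, if the arm or the gripper's body presses on something with over 40 N, if the wrist force passes 120 N, or if a joint passes its speed limit or range.

## Robot

A 6-joint arm with a two-finger parallel gripper is mounted at the origin on the work surface; the furniture and walls round the work are solid. World frame = base frame: x ahead of the robot, y to its left, z up, the work surface at z = 0. Lengths are in m, angles in degrees, forces in N, time in s.
With the tool pointing down it reaches from about 0.4 to 0.825 m from the base axis. Payload 7 kg.
Tool frame: the origin (TCP) lies at the very end of the fingers, on their centre line; the grasp point (between the pads) lies 19 mm behind it; z points along the fingers, y is the direction in which the jaws open and shut (so a half turn about z gives the same grasp; the last joint's range is limited). The gripper opens to 88 mm and grips with 3 to 60 N. Pads are 19 mm wide; open, the fingers measure 130 mm over their backs; the gripper's body (78 mm by 193 mm) begins 47 mm behind the grasp point.
Start: joints at [-47.492, 20.546, 0.682, 0, -70.136, -16.507], TCP at [0.296, -0.607, 0.227] pointing down, gripper open.
Joint ranges: [-176.03, 176.03], [-82.01, 121.73], [-58.28, 71.71], [-173.87, 95.51], [-174.79, -0.11], [-173.66, 173.66]. Speed limits (degrees/s): [136.94, 136.94, 172.46, 180, 180, 180].

## Interface

Orientations are given as [roll, pitch, yaw] about the fixed x, y, z axes, in that order (R = Rz(yaw) Ry(pitch) Rx(roll)).
In Python, from plant import telemetry, optics, ctrl gives the robot as it stands.
- The arm moves only by the tool servo_tool, never from a script. Its argument "rows" is a list of rows, each a list of 3 entries, a list of its own where there are three numbers: the shift along the tool's x, y, z in m, then the turn, a rotation vector about the tool's x, y, z in units of 6 degrees (1.0 is 6 degrees), then the closure, from 0 (fully open) to 1 (shut). A call has 1 to 20 rows; each row shifts and turns the commanded pose from where the row before left it, along the tool's axes as they then stand; what a row does not reach is not made up. A row lasts 1/12 s, in which the tool goes at most 41.7 mm and 7.16 degrees, less where a joint would pass 70% of its speed; a pose out of reach is approached as far as the arm can. A call is refused whole if a number of a shift passes 0.0417 or a number of a turn 1, either way. A call with a gripper value outside its range is refused whole. The fingers move at their own pace and stop on an object; the grip force is fixed at half the most. Time passes only in rows, so rows that do not move let the fingers close. It gives the time, the measured TCP pose, the force and the opening at its end, in the units of the state.
- telemetry.get_obs(): the state, without advancing time (a new reading comes with each control period).
- optics.snapshot(name): name is "scene" or "top"; returns the picture (420x560x3 uint8, red, green, blue); there is no depth.
- optics.camera_info(name): a dict with "mtx" (3x3 intrinsics, pixels), "rvec" (rotation vector, rad) and "tvec" (3), from world to camera coordinates, as OpenCV has them. Camera axes: x right, y down, z forward; pixel columns grow to the right and rows downward; lengths in m; the calibration is good to about 2 mm. A picture is of the moment at which its call begins. camera_info takes no time and is no camera call.
- ctrl.close_job(): hands the job in, once; it reports no verdict.
The state is a dict: "clock": time; "joint_pos": joint angles; "qvel": joint speeds; "tau": joint torques, N m; "tool_pos": TCP position; "orientation": TCP orientation; "force": force on the tool from outside, world axes, zero at the start; "moment": the same for the moment, N m; "opening": finger opening in m.
Only numpy, scipy, OpenCV 4.12 (cv2) and the standard library are available. Lean on these libraries where they do the work, as an engineer would, in place of code of your own. Each camera call takes 0.05 s, during which the arm holds its last target.

## Working session

There is one attempt and no reset: what is moved stays moved. The work goes in short steps, Python scripts to look and compute and a tool call to move; the robot and the scene stay as the last step left them, time stands still between calls to the robot, and variables do not carry over. Pictures are saved under pics/ and viewed, and the job is handed in when it is done.

Besides the shell and the picture viewer there is one more tool, called by a JSON object that holds its "api" and its "payload", one argument or row to a line. servo_tool: Moves the arm, as the interface text tells. Its arguments: {"type":"object","properties":{"rows":{"type":"array"}},"required":["rows"]}

```bash
mkdir -p pics; cat > h.py <<'E'
import numpy as np, cv2
from plant import telemetry, optics, ctrl
def cam(n):
    i=optics.camera_info(n); K=np.array(i['mtx'],float); R=cv2.Rodrigues(np.array(i['rvec'],float))[0]; t=np.array(i['tvec'],float).ravel()
    return K,R,t
def ray(n,uv,z):
    K,R,t=cam(n); uv=np.atleast_2d(uv).astype(float)
    d=(R.T@np.linalg.inv(K)@np.c_[uv,np.ones(len(uv))].T).T; o=-R.T@t
    return o+d*((z-o[2])/d[:,2])[:,None]
def proj(n,p):
    K,R,t=cam(n); return cv2.projectPoints(np.atleast_2d(p).astype(float),R,t,K,None)[0].reshape(-1,2)
def snap(n,f):
    im=optics.snapshot(n); np.save('pics/'+f+'.npy',im); cv2.imwrite('pics/'+f+'.png',im[:,:,::-1]); return im
E
python3 - <<'E'
from h import *
for n in('scene','top'): snap(n,n+'0'); K,R,t=cam(n); print(n,K.round(1).tolist(),(-R.T@t).round(3))
o=telemetry.get_obs();print(o)
E
```

```text
scene [[546.1, 0.0, 283.7], [0.0, 546.1, 210.9], [0.0, 0.0, 1.0]] [0.153 0.787 0.574]
top [[515.2, 0.0, 276.2], [0.0, 515.2, 210.1], [0.0, 0.0, 1.0]] [ 0.377 -0.011  1.042]
{'clock': 0.1, 'joint_pos': array([-4.74918085e+01,  2.05872572e+01,  6.39625612e-01, -1.95742670e-02,
       -7.01351467e+01, -1.65054742e+01]), 'qvel': array([-0.00971278, -0.0182984 ,  0.22107567,  0.06288869,  0.02819939,
        0.01947792]), 'tau': array([ 3.30653693e-04, -5.84162736e+01,  2.93750149e+01,  7.01539278e+00,
        1.01778569e-02, -7.90610056e-05]), 'tool_pos': array([ 0.29571145, -0.60629565,  0.225716  ]), 'orientation': array([ 1.79915404e+02, -5.87649184e-03, -1.54003943e+02]), 'force': array([ 0.40140549, -0.20520787,  0.17822117]), 'moment': array([-0.0119964 ,  0.01456128,  0.07906197]), 'opening': 0.08760464181771123}
```

View pics/scene0.png

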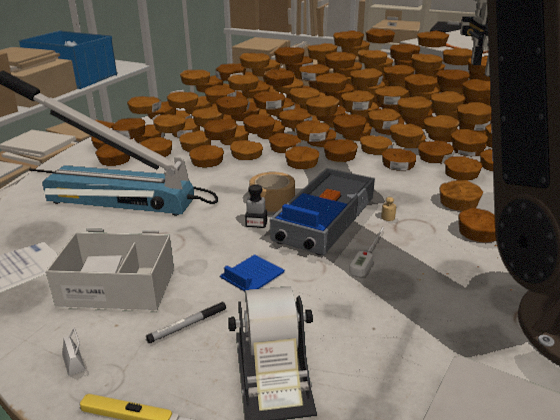

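View pics/top0.png

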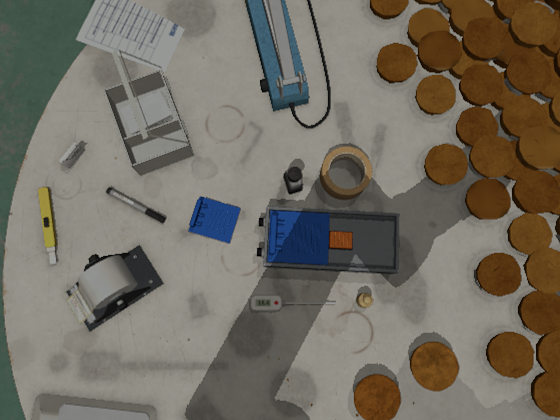

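The top view shows two blue covers: one in the grey box (about 298,237) with the orange tab at (341,240), and a smaller one loose on the table at (215,219). The one in the box should be the one meant. I'll measure both to check.

```bash
python3 - <<'E'
from h import *
im=np.load('pics/top0.npy'); hsv=cv2.cvtColor(im,cv2.COLOR_RGB2HSV)
def blobs(m,z,roi,mn):
    mm=np.zeros_like(m); x0,y0,x1,y1=roi; mm[y0:y1,x0:x1]=m[y0:y1,x0:x1]
    for c in cv2.findContours(mm,cv2.RETR_EXTERNAL,cv2.CHAIN_APPROX_NONE)[0]:
        if cv2.contourArea(c)<mn: continue
        w=ray('top',c.reshape(-1,2),z)[:,:2]
        r=cv2.minAreaRect((w*1000).astype(np.float32)); print('px',cv2.boundingRect(c),'rect mm',np.round(r[0],1),np.round(r[1],1),round(r[2],2))
b=cv2.inRange(hsv,(105,120,40),(125,255,255))
blobs(b,.057,(170,180,420,290),200)
o=cv2.inRange(hsv,(3,150,90),(20,255,255))
print('tab');blobs(o,.055,(320,225,362,255),50)
print(ray('top',[(266,208),(398,214),(398,272),(264,268)],.057).round(4))
print('axes',ray('top',[(280,210),(290,210),(280,220)],0).round(3))
print(proj('top',[[0.3,-.6,.2]]))
print('others z top: stamp,tape,weight,thermo',ray('top',[(293,175)],.088).round(3),ray('top',[(346,172)],.048).round(3),ray('top',[(365,299)],.048).round(3),ray('top',[(252,303),(336,302)],.01).round(3))
c=im[190:320,230:420]; cv2.imwrite('pics/crop0.png',cv2.resize(c,None,fx=4,fy=4,interpolation=cv2.INTER_CUBIC)[:,:,::-1])
E
```

```text
px (267, 210, 63, 55) rect mm [510.9 -71.4] [116.  100.8] 87.29
px (189, 197, 51, 46) rect mm [544.3  92.8] [84.6 71.3] 73.85
tab
px (330, 231, 22, 17) rect mm [ 507.1 -153.1] [40.8 31. ] 88.75
[[ 0.5669 -0.0085  0.057 ]
 [ 0.5572 -0.2663  0.057 ]
 [ 0.4445 -0.2619  0.057 ]
 [ 0.4505 -0.0057  0.057 ]]
axes [[ 0.574 -0.037  0.   ]
 [ 0.574 -0.058  0.   ]
 [ 0.553 -0.037  0.   ]]
[[634.48178528 358.19826164]]
others z top: stamp,tape,weight,thermo [[ 0.626 -0.06   0.088]] [[ 0.643 -0.168  0.048]] [[ 0.393 -0.199  0.048]] [[ 0.385  0.018  0.01 ]
 [ 0.388 -0.148  0.01 ]]
```

View pics/crop0.png

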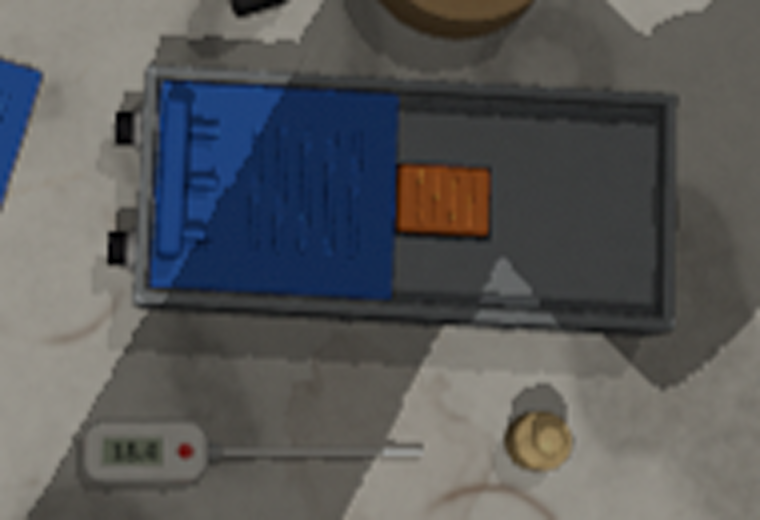

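The cover in the box measures 116.0 x 100.8 mm, so it's the right one (the loose one is 85 x 71). The tab centre is 81.8 mm from the cover centre, against 82 stated, and the box yaw is about -92.7°. The enlarged crop confirms it: cover over the seat, rib at the left, tab just in front. First I'll turn the tool to the box axes and shut the fingers.

{"api": "servo_tool", "payload": {
  "rows": [
    [[0, 0, 0], [0, 0, -0.93], 1],
    [[0, 0, 0], [0, 0, -0.93], 1],
    [[0, 0, 0], [0, 0, -0.93], 1],
    [[0, 0, 0], [0, 0, -0.93], 1],
    [[0, 0, 0], [0, 0, -0.93], 1],
    [[0, 0, 0], [0, 0, -0.93], 1],
    [[0, 0, 0], [0, 0, -0.93], 1],
    [[0, 0, 0], [0, 0, -0.93], 1],
    [[0, 0, 0], [0, 0, -0.93], 1],
    [[0, 0, 0], [0, 0, -0.93], 1],
    [[0, 0, 0], [0, 0, -0.93], 1],
    [[0, 0, 0], [0, 0, 0], 1],
    [[0, 0, 0], [0, 0, 0], 1]
  ]
}}

```text
clock: 1.18
tool_pos: [0.2958, -0.6065, 0.2262]
orientation: [180.0, 0.0, -92.8]
force: [0.7, 0.6, -0.1]
opening: 0.0065
```

{"api": "servo_tool", "payload": {
  "rows": [
    [[-0.0306, -0.01265, 0], [0, 0, 0], 1],
    [[-0.0306, -0.01265, 0], [0, 0, 0], 1],
    [[-0.0306, -0.01265, 0], [0, 0, 0], 1],
    [[-0.0306, -0.01265, 0], [0, 0, 0], 1],
    [[-0.0306, -0.01265, 0], [0, 0, 0], 1],
    [[-0.0306, -0.01265, 0], [0, 0, 0], 1],
    [[-0.0306, -0.01265, 0], [0, 0, 0], 1],
    [[-0.0306, -0.01265, 0], [0, 0, 0], 1],
    [[-0.0306, -0.01265, 0], [0, 0, 0], 1],
    [[-0.0306, -0.01265, 0], [0, 0, 0], 1],
    [[-0.0306, -0.01265, 0], [0, 0, 0], 1],
    [[-0.0306, -0.01265, 0], [0, 0, 0], 1],
    [[-0.0306, -0.01265, 0], [0, 0, 0], 1],
    [[-0.0306, -0.01265, 0], [0, 0, 0], 1],
    [[-0.0306, -0.01265, 0], [0, 0, 0], 1],
    [[0, 0, 0], [0, 0, 0], 1],
    [[0, 0, 0], [0, 0, 0], 1],
    [[0, 0, 0], [0, 0, 0], 1]
  ]
}}

```text
clock: 2.68
tool_pos: [0.5062, -0.1567, 0.2264]
orientation: [180.0, -0.0, -92.7]
force: [-0.9, -0.0, 0.1]
opening: 0.0005
```

{"api": "servo_tool", "payload": {
  "rows": [
    [[0, 0, 0.025], [0, 0, 0], 1],
    [[0, 0, 0.025], [0, 0, 0], 1],
    [[0, 0, 0.025], [0, 0, 0], 1],
    [[0, 0, 0.025], [0, 0, 0], 1],
    [[0, 0, 0.025], [0, 0, 0], 1],
    [[0, 0, 0.025], [0, 0, 0], 1],
    [[0, 0, 0.01], [0, 0, 0], 1],
    [[0, 0, 0], [0, 0, 0], 1],
    [[0, 0, 0], [0, 0, 0], 1]
  ]
}}

```text
clock: 3.43
tool_pos: [0.5064, -0.1576, 0.0669]
orientation: [180.0, -0.0, -92.7]
force: [1.0, 0.5, 0.5]
opening: 0.0003
```

```bash
python3 - <<'E'
from h import *
im=snap('scene','scene1'); cv2.imwrite('pics/s1c.png',cv2.resize(im[130:290,230:420],None,fx=3.5,fy=3.5)[:,:,::-1])
E
```

```text
(no output)
```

View pics/s1c.png

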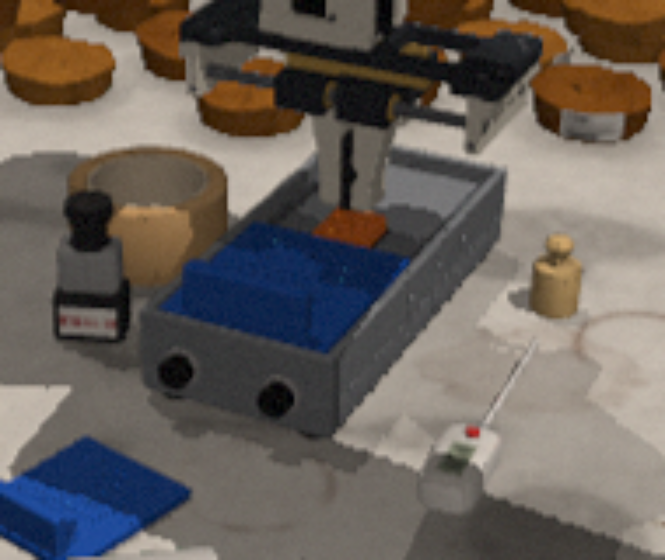

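The enlarged crop shows the shut fingertips just above the orange tab (crop 350,210), clear of the cover and guides. Now I'll press down.

{"api": "servo_tool", "payload": {
  "rows": [
    [[0, 0, 0.005], [0, 0, 0], 1],
    [[0, 0, 0.005], [0, 0, 0], 1],
    [[0, 0, 0.003], [0, 0, 0], 1],
    [[0, 0, 0.003], [0, 0, 0], 1],
    [[0, 0, 0.002], [0, 0, 0], 1],
    [[0, 0, 0.002], [0, 0, 0], 1],
    [[0, 0, 0], [0, 0, 0], 1],
    [[0, 0, 0], [0, 0, 0], 1]
  ]
}}

```text
clock: 4.15
tool_pos: [0.5065, -0.1568, 0.0465]
orientation: [-180.0, -0.0, -92.6]
force: [1.0, 0.2, 1.2]
opening: 0.0
```

{"api": "servo_tool", "payload": {
  "rows": [
    [[0, 0, 0.001], [0, 0, 0], 1],
    [[0, 0, 0.001], [0, 0, 0], 1],
    [[0, 0, 0.0005], [0, 0, 0], 1],
    [[0, 0, 0], [0, 0, 0], 1]
  ]
}}

```text
clock: 4.48
tool_pos: [0.5065, -0.1568, 0.0453]
orientation: [-180.0, -0.0, -92.6]
force: [-3.3, 2.6, 16.2]
opening: 0.0007
```

{"api": "servo_tool", "payload": {
  "rows": [
    [[0, 0, 0.0008], [0, 0, 0], 1],
    [[0, 0, 0], [0, 0, 0], 1],
    [[0, 0, 0], [0, 0, 0], 1]
  ]
}}

```text
clock: 4.73
tool_pos: [0.5066, -0.1568, 0.0452]
orientation: [-180.0, -0.0, -92.6]
force: [-6.7, 5.5, 24.2]
opening: 0.0006
```

The force rose to 24 N with the tip at 45.2 mm, so the tab is at its stop. Now I'll lift straight up and look.

{"api": "servo_tool", "payload": {
  "rows": [
    [[0, 0, -0.005], [0, 0, 0], 1],
    [[0, 0, -0.025], [0, 0, 0], 1],
    [[0, 0, -0.025], [0, 0, 0], 1],
    [[0, 0, -0.025], [0, 0, 0], 1],
    [[-0.02, 0, -0.025], [0, 0, 0], 1],
    [[-0.03, 0, 0], [0, 0, 0], 1],
    [[-0.03, 0, 0], [0, 0, 0], 1],
    [[-0.03, 0, 0], [0, 0, 0], 1],
    [[-0.03, 0, 0], [0, 0, 0], 1],
    [[-0.03, 0, 0], [0, 0, 0], 1],
    [[0, 0, 0], [0, 0, 0], 1],
    [[0, 0, 0], [0, 0, 0], 1]
  ]
}}

```text
clock: 5.73
tool_pos: [0.5137, 0.0143, 0.1479]
orientation: [179.9, -0.0, -92.5]
force: [0.2, -0.1, -0.4]
opening: 0.0006
```

```bash
python3 - <<'E'
from h import *
im=snap('scene','scene2'); cv2.imwrite('pics/s2c.png',cv2.resize(im[130:290,230:420],None,fx=3.5,fy=3.5)[:,:,::-1])
hsv=cv2.cvtColor(im,cv2.COLOR_RGB2HSV)
o=cv2.inRange(hsv,(3,150,60),(20,255,255)); m=np.zeros_like(o); m[180:215,310:350]=o[180:215,310:350]
c=max(cv2.findContours(m,0,2)[0],key=cv2.contourArea).reshape(-1,2); print(c.mean(0),cv2.boundingRect(c))
ex=np.array([-.0471,-.9989]);ey=np.array([.9989,-.0471]);O=np.array([.511,-.0714])
for z in(.055,.045):
  print(z,proj('scene',[np.r_[O+ex*(.082+a)+ey*b,z] for a,b in((-.022,-.016),(.022,-.016),(.022,.016),(-.022,.016))]).round(1).tolist())
im=snap('top','top2'); cv2.imwrite('pics/t2c.png',cv2.resize(im[150:330,220:420],None,fx=3.5,fy=3.3)[:,:,::-1])
E
```

```text
[329.45454545 196.5       ] (323, 194, 14, 6)
0.055 [[331.3, 198.9], [339.9, 190.1], [325.9, 186.9], [317.0, 195.5]]
0.045 [[331.1, 203.2], [339.7, 194.3], [325.8, 191.1], [316.9, 199.8]]
```

View pics/s2c.png

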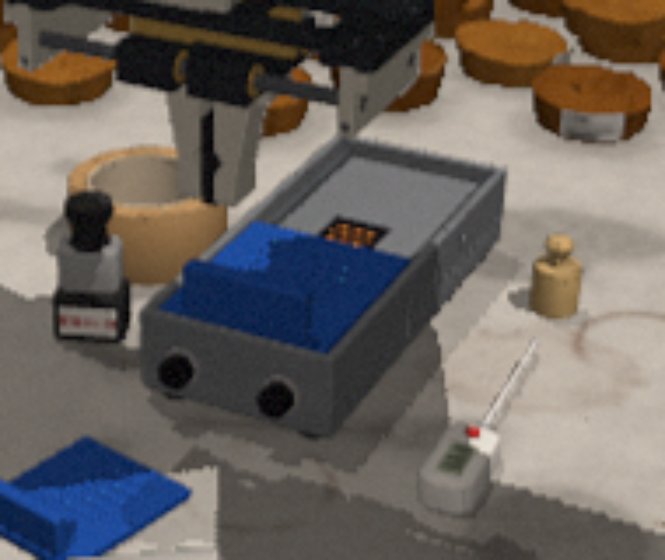

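View pics/t2c.png

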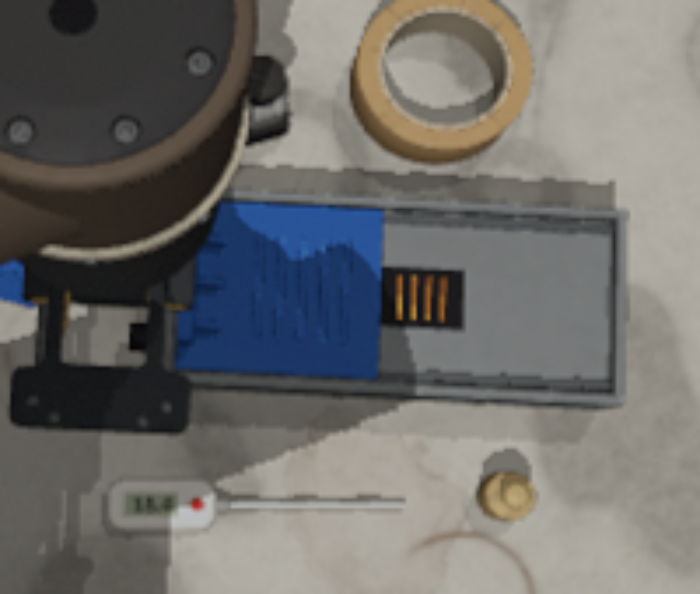

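The tab now sits flush: dark slot with ridges at crop (422,298) in the top view and (355,235) in the scene view. The cover hasn't moved. Next I'll lower behind the rib, above the back wall.

{"api": "servo_tool", "payload": {
  "rows": [
    [[0, 0, 0.025], [0, 0, 0], 1],
    [[0, 0, 0.025], [0, 0, 0], 1],
    [[0, 0, 0.02], [0, 0, 0], 1],
    [[0, 0, 0.01], [0, 0, 0], 1],
    [[0, 0, 0.005], [0, 0, 0], 1],
    [[0, 0, 0], [0, 0, 0], 1],
    [[0, 0, 0], [0, 0, 0], 1]
  ]
}}

```text
clock: 6.42
tool_pos: [0.5147, 0.0127, 0.0639]
orientation: [-180.0, -0.0, -92.6]
force: [0.7, 0.3, -0.0]
opening: 0.0004
```

{"api": "servo_tool", "payload": {
  "rows": [
    [[0.004, 0, 0], [0, 0, 0], 1],
    [[0.004, 0, 0], [0, 0, 0], 1],
    [[0.004, 0, 0], [0, 0, 0], 1],
    [[0.003, 0, 0], [0, 0, 0], 1],
    [[0.003, 0, 0], [0, 0, 0], 1],
    [[0.003, 0, 0], [0, 0, 0], 1],
    [[0.003, 0, 0], [0, 0, 0], 1],
    [[0.003, 0, 0], [0, 0, 0], 1],
    [[0.003, 0, 0], [0, 0, 0], 1],
    [[0.003, 0, 0], [0, 0, 0], 1]
  ]
}}

```text
clock: 7.25
tool_pos: [0.5128, -0.0201, 0.0633]
orientation: [-180.0, 0.0, -92.6]
force: [0.7, 2.3, 0.3]
opening: 0.0002
```

```bash
python3 - <<'E'
from h import *
im=snap('scene','scene3'); cv2.imwrite('pics/s3c.png',cv2.resize(im[130:290,230:420],None,fx=3.5,fy=3.5)[:,:,::-1])
o=telemetry.get_obs();print(o['tool_pos'],o['force'],o['clock'])
E
```

```text
[ 0.5125301  -0.02058325  0.06322218] [1.19554821 0.82902396 0.04682364] 7.3
```

View pics/s3c.png

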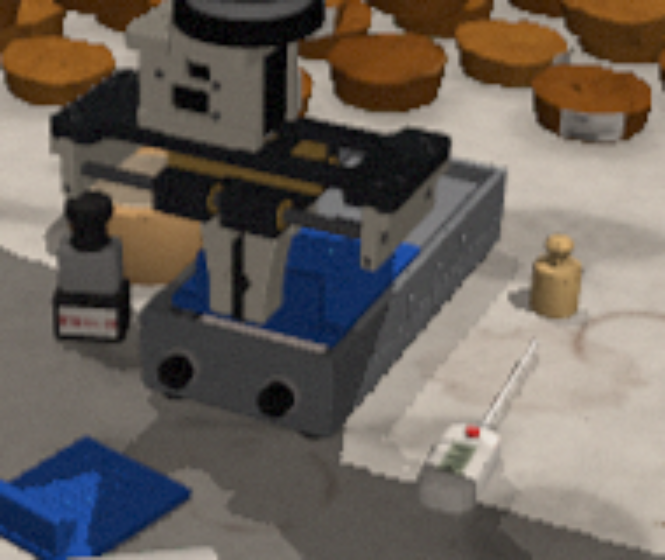

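```bash
python3 - <<'E'
from h import *
for p in([.609,-.02,.129],[.609,-.05,.129],[.609,-.02,.1],[.417,-.02,.129],[.626,-.06,.088],[.626,-.06,0]): print(p,((proj('scene',[p])[0]-[230,130])*3.5).round())
E
```

```text
[0.609, -0.02, 0.129] [ 81. 164.]
[0.609, -0.05, 0.129] [107. 142.]
[0.609, -0.02, 0.1] [ 82. 212.]
[0.417, -0.02, 0.129] [420. 234.]
[0.626, -0.06, 0.088] [ 90. 196.]
[0.626, -0.06, 0] [ 95. 330.]
```

The fingers touch the rib and the cover is sliding freely at about 2 N. The gripper's side bracket passes about 2 cm above the stamp. I'll push on steadily.

{"api": "servo_tool", "payload": {
  "rows": [
    [[0.003, 0, 0], [0, 0, 0], 1],
    [[0.004, 0, 0], [0, 0, 0], 1],
    [[0.004, 0, 0], [0, 0, 0], 1],
    [[0.004, 0, 0], [0, 0, 0], 1],
    [[0.004, 0, 0], [0, 0, 0], 1],
    [[0.004, 0, 0], [0, 0, 0], 1],
    [[0.004, 0, 0], [0, 0, 0], 1],
    [[0.004, 0, 0], [0, 0, 0], 1],
    [[0.004, 0, 0], [0, 0, 0], 1],
    [[0.004, 0, 0], [0, 0, 0], 1],
    [[0.004, 0, 0], [0, 0, 0], 1],
    [[0.004, 0, 0], [0, 0, 0], 1],
    [[0.004, 0, 0], [0, 0, 0], 1],
    [[0.004, 0, 0], [0, 0, 0], 1],
    [[0.004, 0, 0], [0, 0, 0], 1],
    [[0.004, 0, 0], [0, 0, 0], 1],
    [[0.004, 0, 0], [0, 0, 0], 1],
    [[0.004, 0, 0], [0, 0, 0], 1],
    [[0.003, 0, 0], [0, 0, 0], 1],
    [[0, 0, 0], [0, 0, 0], 1]
  ]
}}

```text
clock: 8.97
tool_pos: [0.5092, -0.0945, 0.0633]
orientation: [180.0, -0.0, -92.6]
force: [-0.5, 0.7, 0.5]
opening: 0.0002
```

{"api": "servo_tool", "payload": {
  "rows": [
    [[0.003, 0, 0], [0, 0, 0], 1],
    [[0.004, 0, 0], [0, 0, 0], 1],
    [[0.004, 0, 0], [0, 0, 0], 1],
    [[0.004, 0, 0], [0, 0, 0], 1],
    [[0.004, 0, 0], [0, 0, 0], 1],
    [[0.004, 0, 0], [0, 0, 0], 1],
    [[0.003, 0, 0], [0, 0, 0], 1],
    [[0.003, 0, 0], [0, 0, 0], 1],
    [[0.002, 0, 0], [0, 0, 0], 1],
    [[0.001, 0, 0], [0, 0, 0], 1],
    [[0, 0, 0], [0, 0, 0], 1]
  ]
}}

```text
clock: 9.88
tool_pos: [0.5077, -0.1262, 0.0632]
orientation: [180.0, -0.0, -92.6]
force: [-0.1, -0.1, -0.3]
opening: 0.0003
```

Now I'll back off from the rib, rise and move back clear so the cameras can see.

{"api": "servo_tool", "payload": {
  "rows": [
    [[-0.005, 0, 0], [0, 0, 0], 1],
    [[-0.015, 0, 0], [0, 0, 0], 1],
    [[-0.01, 0, -0.01], [0, 0, 0], 1],
    [[0, 0, -0.03], [0, 0, 0], 1],
    [[0, 0, -0.035], [0, 0, 0], 1],
    [[0, 0, -0.035], [0, 0, 0], 1],
    [[0, 0, -0.035], [0, 0, 0], 1],
    [[0.035, 0, -0.015], [0, 0, 0], 1],
    [[0.035, 0, 0], [0, 0, 0], 1],
    [[0.035, 0, 0], [0, 0, 0], 1],
    [[0.035, 0, 0], [0, 0, 0], 1],
    [[0.035, 0, 0], [0, 0, 0], 1],
    [[0.035, 0, 0], [0, 0, 0], 1],
    [[0.035, 0, 0], [0, 0, 0], 1],
    [[0.035, 0, 0], [0, 0, 0], 1],
    [[0.035, 0, 0], [0, 0, 0], 1],
    [[0.035, 0, 0], [0, 0, 0], 1],
    [[0.035, 0, 0], [0, 0, 0], 1],
    [[0, 0, 0], [0, 0, 0], 1],
    [[0, 0, 0], [0, 0, 0], 1]
  ]
}}

```text
clock: 11.55
tool_pos: [0.491, -0.4816, 0.2229]
orientation: [179.9, 0.0, -92.7]
force: [-0.7, 0.7, -0.6]
opening: 0.0002
```

```bash
python3 - <<'E'
from h import *
im=snap('scene','scene4'); cv2.imwrite('pics/s4c.png',cv2.resize(im[130:290,230:420],None,fx=3.5,fy=3.5)[:,:,::-1])
im=snap('top','top4'); cv2.imwrite('pics/t4c.png',cv2.resize(im[150:330,220:420],None,fx=3.5,fy=3.3)[:,:,::-1])
hsv=cv2.cvtColor(im,cv2.COLOR_RGB2HSV); b=cv2.inRange(hsv,(105,120,40),(125,255,255)); m=np.zeros_like(b); m[200:290,250:420]=b[200:290,250:420]
c=max(cv2.findContours(m,0,1)[0],key=cv2.contourArea).reshape(-1,2)
r=cv2.minAreaRect((ray('top',c,.057)[:,:2]*1000).astype(np.float32)); print(r, np.linalg.norm(np.array(r[0])-[510.9,-71.4]))
E
```

```text
((505.2447509765625, -192.64462280273438), (116.07283020019531, 101.19995880126953), 87.25328063964844) 121.3764408775213
```

View pics/s4c.png

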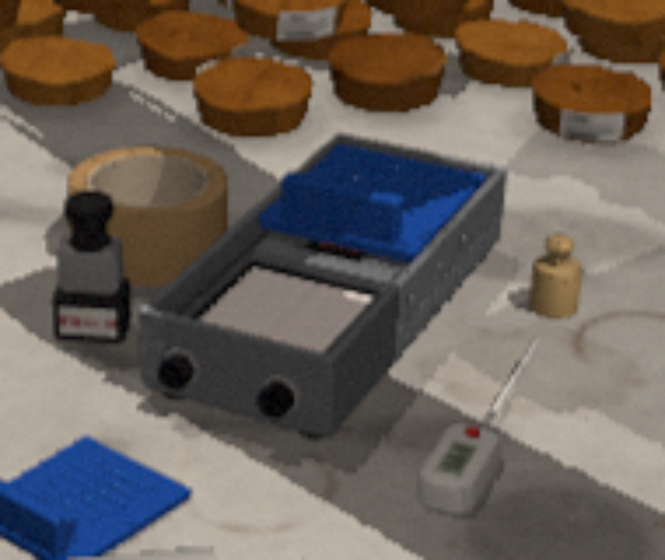

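View pics/t4c.png

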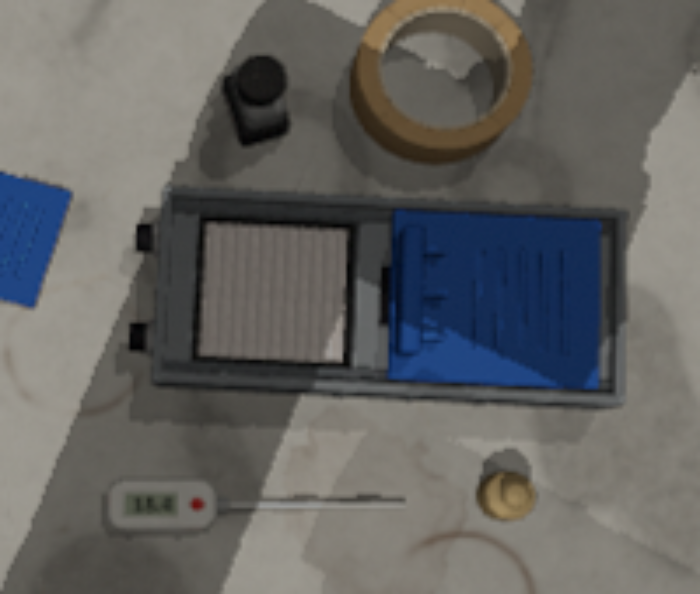

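The filter is completely uncovered (top crop 275,290). The cover lies flat on the ledge at 121 mm of travel (495,300), and the stamp, tape, weight and thermometer haven't moved. I'm handing in.

```bash
python3 -c "
from h import *
print(ctrl.close_job())"
```

```text
the job is handed in; nothing more can be done
None
```

The filter is completely uncovered and the blue cover lies flat on the parking ledge, with the arm clear of everything. I handed the job in at about 11.7 s of the 42 s allowed.

- **Tab:** I pressed the orange tab with the shut fingertips until it stopped. The tip read 45.2 mm, against 45 mm for fully in, and the force rose to 24 N. The pictures afterwards showed the tab flush with the ledge.
- **Cover:** I pushed the rear face of the rib, with about 2 N at the readings I took. The final top view puts the cover 121 mm along its travel, where at least 103 mm is needed and the stop is at 130 mm. It measures 116 x 101 mm and is still parallel to the box, so nothing suggests it tipped.
- **Surroundings:** The date stamp, tape roll, brass weight and thermometer look unmoved in both views. I judged this by eye and did not measure it.

No check failed or disagreed with another.

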